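Put the flute case to bed: well flap down, then the lid

TASK

The finished flute lies in its case, and the case is to be shut for carrying. Push the upright flap at the front of the case over until it lies fully flat on the small-parts well, and only then swing the case lid over from behind and press it fully shut. Just push with the fingertips: do not lift or drag the case, take nothing out of it, and leave the things standing around it where they are.

Things in the scene. Friction and masses are not known exactly. Their poses are not given: they have to be found in the camera images.
- flute_case: Open wooden case, 150 mm deep (its x), 472 mm long (its y), 56 mm high to the rim, 2 to 3.5 kg, loose on the bench, yaw -0.45 to 0.2 rad. Origin: centre of its underside; +x from its front (carrying handle, nearest the robot) to its back (lid hinges), +y to the left, z up. A lengthwise partition parts the flute bed (back) from wells for small parts (front).
- case_lid (a joint): Lid angle about the rear rim, rad: 0 shut flat on the rim, grows as it opens; 1.57 upright, stop at 1.78 (leans back). Starts at 1.3 to 1.77. The lid is a shallow wooden tray 150 x 472 x 21 mm, 0.45 kg. Its hinge is stiff: it stays where it is left, never falls by itself, and takes 2 to 5 N near the free edge to swing.
- lid_hinge (a point): Middle of the lid's hinge line: case frame (0.075, 0, 0.056). The line runs along the case's y.
- lid_edge (a point): Middle of the lid's free edge, on its outer face: 150 mm from the hinge line and 21 mm from the rim plane (the outer face lies 21 mm outside a plane through the hinge line). Top of the lid when it stands open; when shut it is over the front wall, 77 mm above the bench.
- case_flap (a joint): Flap angle about the front wall, rad: 0 flat on the well, grows as it opens; 1.57 upright, stop at 1.66. Starts at 1.25 to 1.64; folds over away from the robot. Light wooden board, 70 mm from hinge to free edge, 92 mm long, 6 mm thick, dark pull tab at its free edge. The hinge is a little stiff: it stays where it is left and takes 1 N to turn. While it stands, the lid cannot shut.
- flap_hinge (a point): Middle of the flap's hinge line, in the middle of the board's thickness: case frame (-0.062, -0.100, 0.050). The line runs along the case's y, just inside the front wall.
- flap_edge (a point): Middle of the flap's free edge, 70 mm from the hinge line, on the face that is on top when the flap is flat (that face looks toward the robot while the flap stands).
- flute: Bamboo flute, 37 x 440 x 36 mm, along the case's y in two wooden rests in the bed behind the partition; origin under its middle. Stays in the case.
- wax_cake: Round cake of beeswax, 45 mm wide, 18 mm high, in the right of the well that the flap covers; origin under its centre. Stays there.
- thread_box: Small carton of thread, 44 x 62 x 22 mm, in the open well at the case's right end; origin under its centre. Stays there.
- spring_clip: Small metal spring clip, 46 mm long, 12 mm wide, 9 mm high, in the left of the well that the flap covers; origin under its centre. Stays there.
- hone_roller: Turned wooden roller with a dark end, 62 mm long, 31 mm thick, lying in the open well to the left of the flap's well; origin underneath its middle. Stays in the case.
- leather_roll: Black roll of leather, 101 mm long, 39 mm thick, lying in the open well at the case's left end; origin underneath its middle. Stays in the case.
- oil_bottle: Bystander: small green bottle with a red cap, 35 mm wide, 85 mm high, behind the case; origin under its centre.
- thread_cone: Bystander: dark brown cone of thread, 45 mm wide, 100 mm high, behind the case; origin under its centre.
- glue_jar: Bystander: glass jar with a light brown filling, 70 mm wide, 88 mm high, behind the case; origin under its centre.

How it is judged:
By the outcome, as a careful person would: the job done as asked, in the order asked, and still so for the second after the job is handed in, with the robot touching nothing.
It also fails if it takes over 51 s, if anything falls off the work surface, if the arm or the gripper's body presses on something with over 40 N, if the wrist force passes 120 N, or if a joint passes its speed limit or range.

ROBOT

A 6-joint arm with a two-finger parallel gripper is mounted at the origin on a cart in front of the work surface, level with it; the furniture and walls round the work are solid. World frame = base frame: x ahead of the robot, y to its left, z up, the work surface at z = 0. Lengths are in m, angles in rad, forces in N, time in s.
With the tool pointing down it reaches from about 0.35 to 0.775 m from the base axis. Payload 5.5 kg.
Tool frame: the origin (TCP) lies on the centre line of the jaws, within the pads' length; the fingertips stand 11 mm ahead of it and the grasp point (between the pads) lies 8 mm behind it (env.tip_extent is the distance from the TCP to the fingertips, in m); z points along the fingers, y is the line along which they close (so a half turn about z gives the same grasp; the last joint's range is limited). The gripper opens to 85 mm and grips with 20 to 120 N. Pads are 22 mm wide; open, the fingers measure 114 mm over their backs; the gripper's body (76 mm by 85 mm) begins 54 mm behind the grasp point. The pads swing forward as they close: fully open they stand 13 mm farther back than shut.
Start: joints at [-1.363, 0.313, 0.046, 1.304, 0, 1.431], TCP at [0.196, -0.541, 0.242] pointing down, gripper open.
Joint ranges: [-2.76, 2.76], [-0.86, 1.69], [-1.03, 1.26], [-2.2, 2.34], [-1.47, 1.5], [-3.14, 3.14]. Speed limits (rad/s): [2.57, 2.57, 3.14, 3.14, 3.14, 3.14].

INTERFACE

Orientations are given as a unit quaternion [w, x, y, z].
In Python, from workcell import env gives the robot as it stands.
- The arm moves only by the shell command python3 -m jog 'ROWS' [FORCE]. ROWS is JSON, a list of rows, each a list of 5 numbers: the gripper's target within -1 to 1 (shut at 1, half-way at 0, fully open at -1), then the shift along the tool's x, y, z in m, then the turn about the tool's z in degrees. In form: [[fingers, tx, ty, tz, turn], ...]. A call has 1 to 5 rows; each row shifts and turns the commanded pose from where the row before left it, along the tool's axes as they then stand; what a row does not reach is not made up. A row lasts 1/12 s, in which the tool goes at most 41.7 mm and 7.16 degrees, less where a joint would pass 70% of its speed; a pose out of reach is approached as far as the arm can. A call is refused whole if a number of a shift passes 0.0417 or a number of a turn 7.16, either way. A call with a gripper value outside its range is refused whole. The fingers move at their own pace and stop on an object; FORCE is the grip in N (left out, the last holds). Time passes only in rows, so rows that do not move let the fingers close. It gives the time, the measured TCP pose, the force, the opening and the grip force at its end, in the units of the state.
- env.get_state(): the state, without advancing time (a new reading comes with each control period).
- env.read_camera(name): name is "scene" or "side" or "wrist"; returns a dict with "img" (384x512x3 uint8, red, green, blue), "fov_y" (degrees; the focal length in pixels is half the picture's height over the tangent of half this angle, whatever the lens; pixels are square), "cx", "cy" (the principal point, pixels), "T" (4x4, takes a point from camera to world coordinates). Camera axes: x right, y up, looking along -z (the intrinsics and any distortion apply to the point x, -y, -z); pixel columns grow to the right and rows downward; lengths in m; the calibration is good to about 2 mm. A picture is of the moment at which its call begins. There is no depth.
- env.hand_in(): hands the job in; it is judged then, once.
The state is a dict: "clock": time; "joint_pos": joint angles; "qvel": joint speeds; "tau": joint torques, N m; "tcp_pos": TCP position; "orientation": TCP orientation; "wrist_force": force on the tool from outside, world axes, zero at the start; "ft_torque": the same for the moment, N m; "finger_gap": finger opening in m; "grip_force": force on a finger pad.
Only numpy, scipy, OpenCV 4.12 (cv2) and the standard library are available. Lean on these libraries where they do the work, as an engineer would, in place of code of your own. Each camera call takes 0.05 s, during which the arm holds its last target. There are 200 camera calls.

## Working session

There is one attempt and no reset: what is moved stays moved. The work goes in short steps, Python scripts to look and compute and a shell command to move; the robot and the scene stay as the last step left them, time stands still between calls to the robot, and variables do not carry over. Pictures are saved under pics/ and viewed, at most 10 in all, crops included, and the job is handed in when it is done.

```bash
mkdir -p pics; ls; cat > h.py <<'E'
import numpy as np, cv2
from workcell import env
def snap(n,tag):
    c=env.read_camera(n); cv2.imwrite(f'pics/{tag}.png',cv2.cvtColor(c['img'],cv2.COLOR_RGB2BGR)); np.save(f'pics/{tag}.npy',c,allow_pickle=True); return c
def load(tag): return np.load(f'pics/{tag}.npy',allow_pickle=True).item()
def ray(c,u,v):
    f=c['img'].shape[0]/2/np.tan(np.radians(c['fov_y'])/2)
    d=np.array([(u-c['cx'])/f,-(v-c['cy'])/f,-1.]); T=np.array(c['T']); return T[:3,3],T[:3,:3]@d
def onz(c,u,v,z):
    o,d=ray(c,u,v); return o+d*(z-o[2])/d[2]
def proj(c,p):
    f=c['img'].shape[0]/2/np.tan(np.radians(c['fov_y'])/2)
    T=np.array(c['T']); q=T[:3,:3].T@(np.asarray(p)-T[:3,3]); return c['cx']+f*q[0]/-q[2], c['cy']+f*q[1]/q[2]
E
python3 - <<'E'
from h import *
for n in ['scene','side']:
    c=snap(n,n); print(n,{k:v for k,v in c.items() if k!='img'})
a=[cv2.imread(f'pics/{n}.png') for n in('scene','side')]
print(env.get_state(), env.tip_extent)
E
```

```text
pics
scene {'fov_y': 52.29635664226387, 'cx': 254.97245550007378, 'cy': 194.62330478340158, 'T': array([[ 0.88648743,  0.34880301, -0.3040995 ,  0.23175802],
       [-0.46258936,  0.68541825, -0.56232812, -0.44233477],
       [ 0.01229361,  0.63917   ,  0.76896722,  1.01046781],
       [ 0.        ,  0.        ,  0.        ,  1.        ]])}
side {'fov_y': 55.879821696648044, 'cx': 250.53694730413218, 'cy': 197.4684663704357, 'T': array([[-8.32031097e-01,  3.17840753e-01, -4.54644377e-01,
         1.63569883e-01],
       [-5.54728953e-01, -4.77028725e-01,  6.81703296e-01,
         8.79394542e-01],
       [-2.05338567e-04,  8.19402741e-01,  5.73218202e-01,
         6.11398279e-01],
       [ 0.00000000e+00,  0.00000000e+00,  0.00000000e+00,
         1.00000000e+00]])}
{'clock': 0.1, 'joint_pos': array([-1.36263069e+00,  3.13949057e-01,  4.50713535e-02,  1.30359973e+00,
       -7.00028519e-06,  1.43121988e+00]), 'qvel': array([-0.00018768, -0.00252169,  0.00423034, -0.0002135 , -0.00103607,
       -0.00013866]), 'tau': array([ 3.78959201e-03, -4.81728280e+01,  2.99243170e+01,  1.27934132e-02,
       -2.05915008e-06,  1.24472797e-05]), 'tcp_pos': array([ 0.19585454, -0.54014045,  0.24147583]), 'orientation': array([-8.39937555e-04,  9.84922123e-01,  1.72996257e-01, -3.23188166e-05]), 'wrist_force': array([-0.00412664, -0.01675726, -0.20226801]), 'ft_torque': array([0.02935746, 0.00058728, 0.00132661]), 'grip_force': 0.0, 'finger_gap': 0.08531029656223404} 0.011
```

View pics/scene.png

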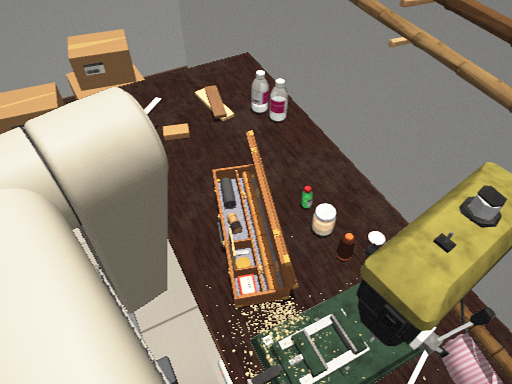

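View pics/side.png

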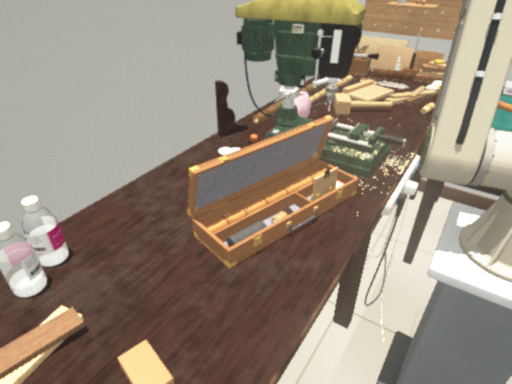

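The scene view shows the case at about (215-295, 130-305) with its lid up. The side view shows it at (190-358, 118-265), with the flap standing near (323,183). I'll enlarge both.

```bash
python3 - <<'E'
from h import *
a=cv2.imread('pics/scene.png')[125:310,195:345]; b=cv2.imread('pics/side.png')[110:275,180:370]
cv2.imwrite('pics/sc.png',cv2.resize(a,None,fx=3.2,fy=3.2,interpolation=cv2.INTER_CUBIC))
cv2.imwrite('pics/sd.png',cv2.resize(b,None,fx=3.6,fy=3.6,interpolation=cv2.INTER_CUBIC)[:600,:800])
E
```

```text
(no output)
```

View pics/sc.png

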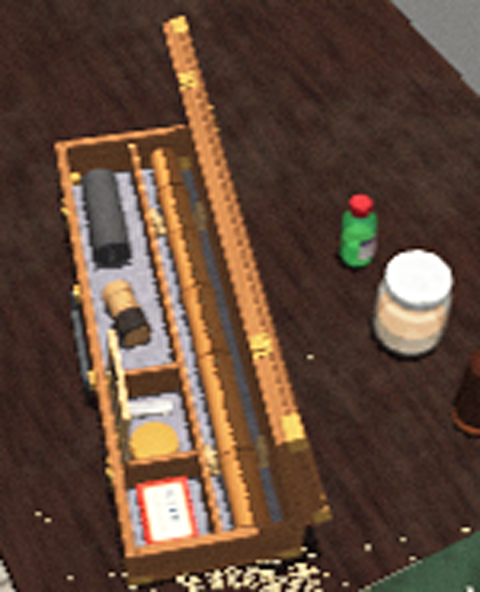

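View pics/sd.png

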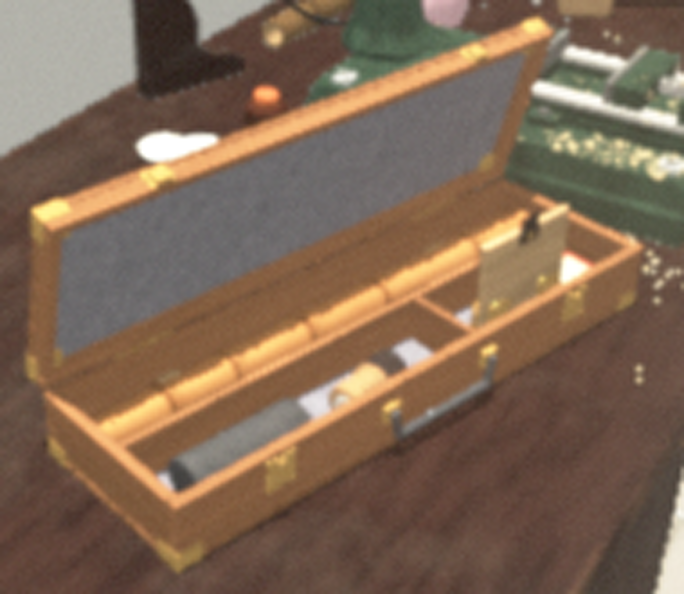

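The enlarged scene crop shows front rim corners at about (58,145) and (130,555). The side crop shows rim corners at (178,503), (640,242) and (48,393), lid top corners at (35,205) and (548,28), and flap top corners at (480,245) and (569,207). Next I cast rays.

```bash
python3 - <<'E'
from h import *
S=load('scene');D=load('side')
sc=lambda u,v:((u+.5)/3.2-.5+195,(v+.5)/3.2-.5+125)
sd=lambda u,v:((u+.5)/3.6-.5+180,(v+.5)/3.6-.5+110)
def tri(a,b):
    o1,d1=ray(S,*sc(*a));o2,d2=ray(D,*sd(*b))
    d1/=np.linalg.norm(d1);d2/=np.linalg.norm(d2)
    s,t=np.linalg.lstsq(np.c_[d1,-d2],o2-o1,rcond=None)[0]
    p,q=o1+s*d1,o2+t*d2; return (p+q)/2,np.linalg.norm(p-q)
FL=[onz(S,*sc(58,145),.056),onz(D,*sd(178,503),.056)]
FR=[onz(S,*sc(130,555),.056),onz(D,*sd(640,242),.056)]
BL=onz(D,*sd(48,393),.056)
print('FL',FL,'FR',FR,'BL',BL)
a,b=np.mean(FL,0),np.mean(FR,0); e=a-b; L=np.linalg.norm(e); y=e/L; x=np.array([y[1],-y[0],0])
print('len',L,'yaw',np.arctan2(-y[0],y[1]),'BL-FL',(BL-a)@x,(BL-a)@y)
o=(a+b)/2+.075*x; o[2]=0; print('origin',o)
yaw=np.arctan2(-y[0],y[1]); np.save('case.npy',np.r_[o[:2],yaw])
tocase=lambda p:np.array([(p-o)@x,(p-o)@y,p[2]])
for n,a,b in [('lid L top outer/inner',(170,20),(38,205)),('lid R',(292,418),(548,28)),('flapL',(112,333),(480,247)),('flapR',(122,398),(569,207))]:
    p,g=tri(a,b); print(n,p,tocase(p),g)
# angles by rays cut with planes case y = const
def ony(c,uv,yc):
    oo,d=ray(c,*uv); s=(yc-(oo-o)@y)/(d@y); return tocase(oo+s*d)
print('lidL',ony(D,sd(33,212),.236),'lidR',ony(D,sd(552,30),-.236))
print('flap',ony(D,sd(480,247),-.054),ony(D,sd(569,207),-.146))
E
```

```text
FL [array([0.5330728 , 0.41465019, 0.056     ]), array([0.53218669, 0.41262399, 0.056     ])] FR [array([ 0.4017497 , -0.03126255,  0.056     ]), array([ 0.40306482, -0.0408995 ,  0.056     ])] BL [0.67136498 0.37413311 0.056     ]
len 0.46819256837215345 yaw -0.28185583197809017 BL-FL 0.14424845723947988 0.0006424549722429141
origin [0.53955907 0.16791763 0.        ]
lid L top outer/inner [0.65020552 0.38119567 0.21154204] [0.04695955 0.23563735 0.21154204] 0.008331723056377966
lid R [ 0.5187167  -0.05834579  0.21084571] [ 0.04291267 -0.22313234  0.21084571] 0.015692896957236
flapL [0.46692567 0.13346127 0.11875159] [-0.06018371 -0.0532989   0.11875159] 0.0029652515303714637
flapR [0.43711806 0.06184351 0.13013367] [-0.06889546 -0.13038134  0.13013367] 0.010060887949983801
lidL [0.05935456 0.236      0.20436171] lidR [ 0.03954236 -0.236       0.20238882]
flap [-0.05789564 -0.054       0.11824397] [-0.06394303 -0.146       0.11934365]
```

```bash
cat > w.py <<'E'
from h import *
import sys
from scipy.spatial.transform import Rotation as R
def tip():
    s=env.get_state(); q=s['orientation']; M=R.from_quat([q[1],q[2],q[3],q[0]]).as_matrix()
    return s,s['tcp_pos']+M[:,2]*env.tip_extent,M
if __name__=='__main__':
    s,p,M=tip(); ox,oy,yw=np.load('case.npy'); c,sn=np.cos(yw),np.sin(yw)
    d=p[:2]-[ox,oy]
    print('t',s['clock'],'tip case mm',np.round(1e3*np.array([c*d[0]+sn*d[1],-sn*d[0]+c*d[1],p[2]]),1),'toolyaw-case deg',round(np.degrees(np.arctan2(M[1,0],M[0,0])-yw),1),'F',np.round(s['wrist_force'],1),'gap',round(s['finger_gap'],3))
    for a in sys.argv[1:]:
        t=np.array([float(v) for v in a.split(',')])/1e3 # target tip in case frame, mm
        g=np.array([ox+c*t[0]-sn*t[1],oy+sn*t[0]+c*t[1],t[2]]); print('to',a,'tool shift mm',np.round(1e3*M.T@(g-p),0)); p=g
E
python3 - <<'E'
from h import *
S=load('scene')
for uv in [(255,335),(320,345),(365,325),(405,345),(360,280)]: print(uv,onz(S,*uv,.05),onz(S,*uv,.2))
E
python3 -m jog '[[1,0,0,-0.03,7.16],[1,0,0,-0.03,7.16],[1,0,0,0,7.16],[1,0,0,0,7.16],[1,0,0,0,7.16]]' 30
python3 w.py -- 2>/dev/null | head -1; python3 w.py -240,-440,290 -107,-100,250 -107,-100,102
```

```text
(255, 335) [ 0.40392351 -0.13807534  0.05      ] [ 0.37703575 -0.18559272  0.2       ]
(320, 345) [ 0.5327726  -0.23191299  0.05      ] [ 0.48576198 -0.26477538  0.2       ]
(365, 325) [ 0.66088314 -0.24241912  0.05      ] [ 0.593865   -0.27364072  0.2       ]
(405, 345) [ 0.71678806 -0.32696427  0.05      ] [ 0.64103903 -0.34498213  0.2       ]
(360, 280) [ 0.72623335 -0.136254    0.05      ] [ 0.64900921 -0.18405583  0.2       ]
clock: 0.52
tcp_pos: [0.196, -0.5408, 0.3026]
orientation: [0.0, 0.99, -0.141, 0.0]
wrist_force: [0.4, -0.3, -0.1]
finger_gap: 0.0253
grip_force: 0.0
t 0.5167 tip case mm [-132.9 -776.3  291.6] toolyaw-case deg -0.1 F [ 0.4 -0.3 -0.1] gap 0.025
t 0.5167 tip case mm [-132.9 -776.3  291.6] toolyaw-case deg -0.1 F [ 0.4 -0.3 -0.1] gap 0.025
to -240,-440,290 tool shift mm [-108. -336.    1.]
to -107,-100,250 tool shift mm [ 133. -340.   40.]
to -107,-100,102 tool shift mm [ -0.  -0. 148.]
```

The vise lies under the path with its top below the tip height of 0.29 m. I move over it with a slight bulge to stay in reach.

```bash
python3 -m jog '[[1,0.0045,-0.038,0,0],[1,0.0045,-0.038,0,0],[1,0.0045,-0.038,0,0],[1,0.0045,-0.038,0,0],[1,0.0045,-0.038,0,0]]' >/dev/null
python3 -m jog '[[1,0.0045,-0.038,0,0],[1,0.0045,-0.038,0,0],[1,0.0045,-0.038,0,0],[1,0.0045,-0.038,0,0],[1,0.0045,-0.038,0,0]]' >/dev/null
python3 -m jog '[[1,-0.002,-0.037,0,0],[1,-0.002,-0.037,0,0],[1,-0.002,-0.037,0,0],[1,-0.002,-0.037,0,0],[1,-0.002,-0.037,0,0]]' >/dev/null
python3 -m jog '[[1,-0.002,-0.037,0,0],[1,-0.002,-0.037,0,0],[1,-0.002,-0.037,0,0],[1,0,0,0,0],[1,0,0,0,0]]'
python3 w.py -107,-100,250 -107,-100,102
```

```text
clock: 2.18
tcp_pos: [0.3869, 0.0237, 0.3053]
orientation: [-0.031, 0.995, -0.097, 0.003]
wrist_force: [-0.3, -0.4, -0.0]
finger_gap: -0.0002
grip_force: 0.0
t 2.1833 tip case mm [-106.5 -180.3  294.4] toolyaw-case deg 5.0 F [-0.3 -0.4 -0. ] gap -0.0
to -107,-100,250 tool shift mm [  7. -77.  49.]
to -107,-100,102 tool shift mm [  0.   9. 148.]
```

```bash
python3 -m jog '[[1,0,-0.025,0,5],[1,0.002,-0.025,0.02,0],[1,0.002,-0.025,0.02,0],[1,0,0,0,0]]'
python3 w.py -107,-100,102
```

```text
clock: 2.52
tcp_pos: [0.391, 0.0325, 0.2694]
orientation: [-0.059, 0.993, -0.105, 0.001]
wrist_force: [-1.4, -0.2, -0.5]
finger_gap: 0.0003
grip_force: 0.0
t 2.5167 tip case mm [-105.3 -170.2  258.4] toolyaw-case deg 4.1 F [-1.4 -0.2 -0.5] gap 0.0
to -107,-100,102 tool shift mm [  5. -51. 164.]
```

```bash
python3 - <<'E'
from w import *
s,p,M=tip(); print(s['joint_pos'],s['qvel'],M)
E
```

```text
[-0.21158832 -0.05707689 -0.32260278  1.31634674  0.11726038  3.14069304] [-0.00200537 -0.01617009  0.05354233  0.07696572 -0.02927631  0.00069933] [[ 0.97782698 -0.20895821  0.01381512]
 [-0.20912683 -0.97090099  0.1166929 ]
 [-0.01097083 -0.11699458 -0.99307196]]
```

Joint 6 is at its limit. I turn the tool back a quarter so that tool y runs along case +x.

```bash
python3 -m jog '[[1,0,0,0,-7],[1,0,0,0,-7],[1,0,0,0,-7],[1,0,0,0,-7],[1,0,0,0,-7]]'  >/dev/null
python3 -m jog '[[1,0,0,0,-7],[1,0,0,0,-7],[1,0,0,0,-7],[1,0,0,0,-7],[1,0,0,0,-7]]' >/dev/null
python3 -m jog '[[1,0,0,0,-7],[1,0,0,0,-7],[1,0,0,0,0],[1,0,0,0,0]]'
python3 w.py -107,-100,102
python3 -c "
from w import *
print(tip()[2],env.get_state()['joint_pos'])"
```

```text
clock: 3.68
tcp_pos: [0.3921, 0.0322, 0.2725]
orientation: [-0.041, 0.809, 0.585, 0.041]
wrist_force: [0.4, 0.5, -0.0]
finger_gap: -0.0
grip_force: 0.0
t 3.6833 tip case mm [-104.1 -170.1  261.6] toolyaw-case deg 87.8 F [ 0.4  0.5 -0. ] gap -0.0
to -107,-100,102 tool shift mm [ 51.  -2. 167.]
[[ 0.31214003  0.94986454  0.01805422]
 [ 0.94306111 -0.31209097  0.11504332]
 [ 0.11491013 -0.0188834  -0.9931964 ]] [-0.21099672 -0.05938698 -0.31697829  1.31968927  0.11653674  1.67796192]
```

```bash
python3 -m jog '[[1,0.02,0,0.03,-2.2],[1,0.016,0,0.035,0],[1,0.015,-0.001,0.035,0],[1,0,-0.001,0.035,0],[1,0,0,0.032,0]]' >/dev/null
python3 -m jog '[[1,0,0,0,0],[1,0,0,0,0]]'
python3 w.py -107,-100,102 -85,-100,102 -60,-100,98 -45,-100,90 -32,-100,78 -26,-100,62 -22,-100,52
```

```text
clock: 4.27
tcp_pos: [0.4061, 0.1013, 0.1114]
orientation: [-0.042, 0.797, 0.602, 0.04]
wrist_force: [0.8, -0.3, 1.0]
finger_gap: 0.0001
grip_force: 0.0
t 4.2667 tip case mm [-109.9  -99.9  100.5] toolyaw-case deg 90.2 F [ 0.8 -0.3  1. ] gap 0.0
to -107,-100,102 tool shift mm [ 0.  3. -2.]
to -85,-100,102 tool shift mm [-0. 22. -0.]
to -60,-100,98 tool shift mm [-1. 25.  3.]
to -45,-100,90 tool shift mm [-1. 15.  8.]
to -32,-100,78 tool shift mm [-1. 13. 12.]
to -26,-100,62 tool shift mm [-2.  6. 16.]
to -22,-100,52 tool shift mm [-1.  4. 10.]
```

```bash
python3 - <<'E'
from h import *
D=snap('side','side2'); cv2.imwrite('pics/sd2.png',cv2.resize(cv2.imread('pics/side2.png')[110:275,180:400],None,fx=3.2,fy=3.2,interpolation=cv2.INTER_CUBIC))
E
```

```text
(no output)
```

View pics/sd2.png

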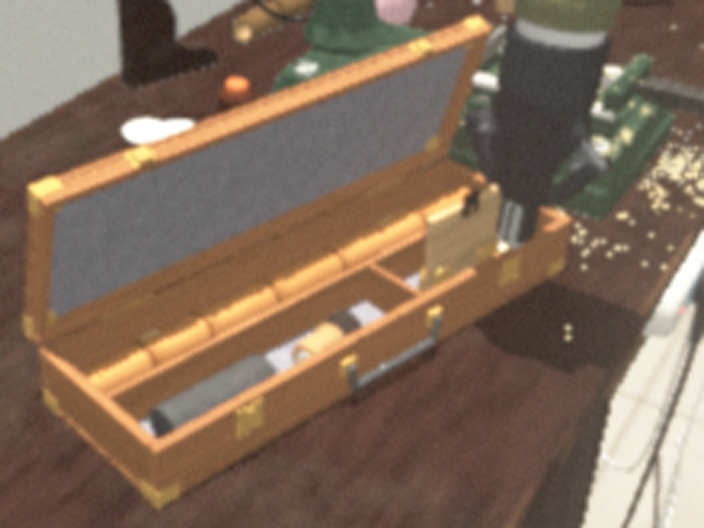

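The picture shows the shut fingers at about (518,225), just in front of the standing flap at (425-500,190-280). Now I push the flap.

```bash
python3 -m jog '[[1,0,0.012,0,0],[1,0,0.01,0,0],[1,0,0.008,0,0],[1,0,0.008,0,0],[1,0,0.008,0.002,0]]' | grep force
python3 -m jog '[[1,0,0.008,0.003,0],[1,0,0.008,0.004,0],[1,-0.001,0.007,0.005,0],[1,-0.001,0.006,0.006,0],[1,-0.001,0.006,0.006,0]]' | grep force
python3 w.py -32,-100,74 -26,-100,62 -22,-100,52
python3 - <<'E'
from h import *
D=snap('side','side3'); cv2.imwrite('pics/sd3.png',cv2.resize(cv2.imread('pics/side3.png')[110:275,180:400],None,fx=3.2,fy=3.2,interpolation=cv2.INTER_CUBIC))
E
```

```text
wrist_force: [-1.2, -0.4, 0.5]
grip_force: 0.3
wrist_force: [-1.0, 0.3, -0.4]
grip_force: 0.3
t 5.15 tip case mm [-27.6 -98.8  72.8] toolyaw-case deg 90.3 F [-1.   0.3 -0.4] gap -0.0
to -32,-100,74 tool shift mm [-1. -4. -1.]
to -26,-100,62 tool shift mm [-1.  6. 12.]
to -22,-100,52 tool shift mm [-1.  4. 10.]
```

View pics/sd3.png

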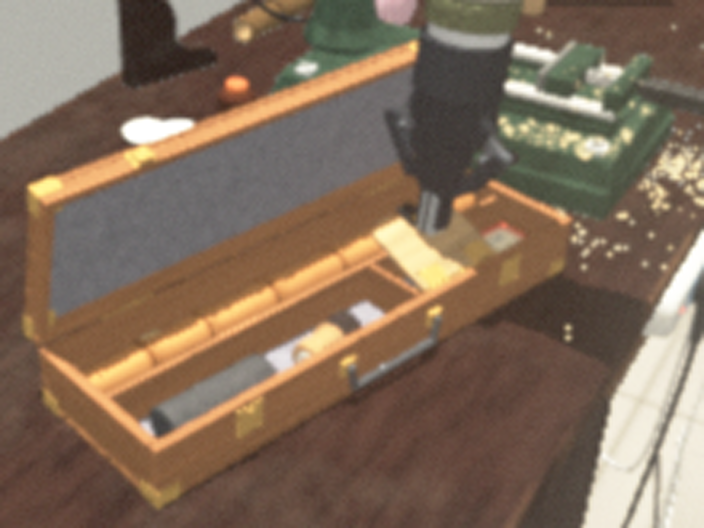

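The flap at (375-470,215-290) has folded most of the way and the lid hasn't moved. Now I press it down.

```bash
python3 -m jog '[[1,-0.001,0.002,0.006,0],[1,-0.001,0,0.006,0],[1,0,0,0.004,0],[1,0,0,0.003,0],[1,0,0,0.002,0]]' | grep wrist
python3 w.py
python3 -m jog '[[1,0,0,0.002,0],[1,0,0,0.001,0]]' | grep wrist; python3 w.py
python3 -m jog '[[1,0,0,0.001,0],[1,0,0,0.001,0]]' | grep wrist; python3 w.py
```

```text
wrist_force: [-5.7, -3.6, 23.1]
t 5.6167 tip case mm [-26.5 -98.4  53.1] toolyaw-case deg 90.3 F [-5.7 -3.6 23.1] gap 0.0
wrist_force: [-12.5, -4.1, 37.6]
t 5.7833 tip case mm [-26.3 -98.3  52.6] toolyaw-case deg 90.3 F [-12.5  -4.1  37.6] gap 0.0
wrist_force: [-17.5, -6.3, 52.0]
t 5.95 tip case mm [-26.2 -98.2  52.2] toolyaw-case deg 90.3 F [-17.5  -6.3  52. ] gap 0.001
```

Force stops at 53 mm height, so the flap is flat. I rise and check.

```bash
python3 -m jog '[[1,0,0,-0.01,0],[1,0,-0.005,-0.035,0],[1,0,-0.01,-0.04,0],[1,0,-0.01,-0.04,0],[1,0,-0.01,-0.04,0]]' >/dev/null
python3 -m jog '[[1,0,0,-0.04,0],[1,0,0,-0.02,0],[1,0,0,0,0],[1,0,0,0,0]]' | grep wrist
python3 w.py 120,-80,275 120,-80,170
python3 - <<'E'
from h import *
S=snap('scene','s4');D=snap('side','d4')
a=cv2.resize(cv2.imread('pics/s4.png')[125:310,195:325],None,fx=3,fy=3,interpolation=cv2.INTER_CUBIC)
b=cv2.resize(cv2.imread('pics/d4.png')[110:275,180:330+50],None,fx=2,fy=2,interpolation=cv2.INTER_CUBIC)
o=np.zeros((560,800,3),np.uint8);o[:a.shape[0],:390]=a;o[:330,395:795]=b;cv2.imwrite('pics/c4.png',o)
E
```

```text
wrist_force: [0.9, 0.6, -0.6]
t 6.7 tip case mm [ -57.2 -123.9  272.8] toolyaw-case deg 90.3 F [ 0.9  0.6 -0.6] gap 0.0
to 120,-80,275 tool shift mm [ 43. 178.   1.]
to 120,-80,170 tool shift mm [-12.   1. 104.]
```

View pics/c4.png

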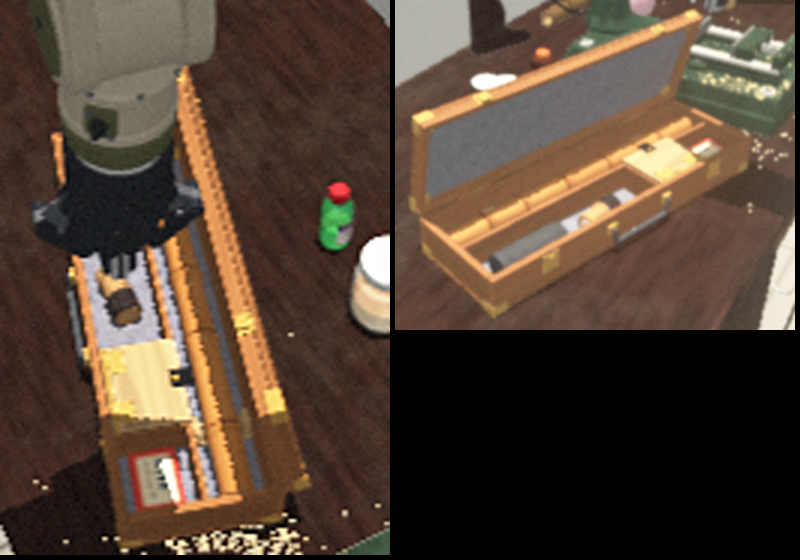

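The flap lies flat on its well at (105-190,340-420). Next I go behind the lid at its middle.

```bash
python3 -m jog '[[1,0.025,0.03,0,0],[1,0.025,0.03,0,0],[1,0.025,0.03,0,0],[1,0.025,0.03,0,0],[1,0.022,0.03,0,0]]' | grep wrist
python3 -m jog '[[1,0,0.028,0,0],[1,0,0,0,0],[1,0,0,0,0]]' | grep wrist
python3 w.py 122,0,275 122,0,180 
```

```text
wrist_force: [1.1, -0.8, 0.9]
wrist_force: [0.0, -0.7, 0.5]
t 7.4667 tip case mm [119.4  -1.5 278.8] toolyaw-case deg 90.3 F [ 0.  -0.7  0.5] gap -0.0
to 122,0,275 tool shift mm [1. 3. 4.]
to 122,0,180 tool shift mm [-11.   2.  94.]
```

```bash
python3 -m jog '[[1,-0.002,0.004,0.025,0],[1,-0.003,0,0.025,0],[1,-0.003,0,0.025,0],[1,-0.003,0,0.023,0],[1,0,0,0,0]]' | grep wrist
python3 -m jog '[[1,0,-0.008,0,0],[1,0,-0.008,0,0],[1,0,-0.006,0,0],[1,0,-0.006,0,0]]' | grep wrist
python3 w.py 95,0,181 64,0,180 40,0,172 17,0,160 -2,0,144 -18,0,124 -29,0,101 -35,0,80
```

```text
wrist_force: [-0.0, 0.4, -1.3]
wrist_force: [0.1, -0.5, -0.1]
t 8.2167 tip case mm [ 93.8  -0.9 187.2] toolyaw-case deg 90.4 F [ 0.1 -0.5 -0.1] gap 0.0
to 95,0,181 tool shift mm [0. 1. 6.]
to 64,0,180 tool shift mm [  0. -31.   1.]
to 40,0,172 tool shift mm [ -1. -24.   8.]
to 17,0,160 tool shift mm [ -1. -23.  12.]
to -2,0,144 tool shift mm [ -2. -19.  16.]
to -18,0,124 tool shift mm [ -2. -16.  20.]
to -29,0,101 tool shift mm [ -3. -11.  23.]
to -35,0,80 tool shift mm [-2. -6. 21.]
```

```bash
python3 -m jog '[[1,0,-0.006,0.003,0],[1,0,-0.006,0.003,0],[1,0,-0.006,0,0],[1,0,-0.006,0,0],[1,0,-0.006,0.001,0]]' | grep wrist
python3 -m jog '[[1,0,-0.006,0.002,0],[1,0,-0.006,0.002,0],[1,0,-0.006,0.002,0],[1,0,-0.006,0.002,0]]' | grep wrist
python3 w.py 40,0,172 17,0,160
python3 - <<'E'
from h import *
D=snap('side','d5');snap('scene','s5')
cv2.imwrite('pics/c5.png',cv2.resize(cv2.imread('pics/d5.png')[90:275,180:400],None,fx=3,fy=3,interpolation=cv2.INTER_CUBIC))
E
```

```text
wrist_force: [3.0, -1.6, 0.6]
wrist_force: [2.1, -1.8, 4.6]
t 8.9667 tip case mm [ 39.5   0.2 171.3] toolyaw-case deg 90.3 F [ 2.1 -1.8  4.6] gap -0.0
to 40,0,172 tool shift mm [-0.  0. -1.]
to 17,0,160 tool shift mm [ -1. -23.  12.]
```

View pics/c5.png

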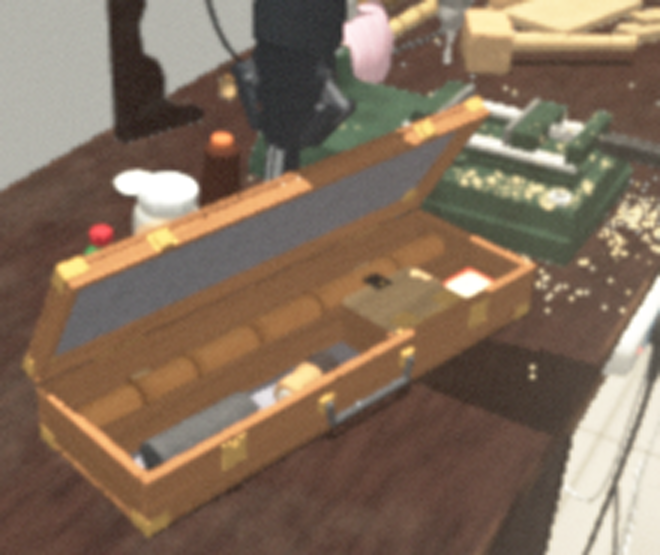

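The lid is following the fingers at (285,160), now at about 1 rad, and the flap stays flat. I continue along the arc.

```bash
python3 -m jog '[[1,0,-0.006,0.003,0],[1,0,-0.006,0.003,0],[1,-0.001,-0.006,0.003,0],[1,0,-0.005,0.003,0],[1,0,-0.005,0.004,0]]' | grep wrist
python3 -m jog '[[1,-0.001,-0.005,0.004,0],[1,0,-0.005,0.004,0],[1,-0.001,-0.004,0.004,0],[1,0,-0.004,0.005,0],[1,-0.001,-0.004,0.005,0]]' | grep wrist
python3 -m jog '[[1,-0.001,-0.004,0.005,0],[1,0,-0.004,0.005,0],[1,-0.001,-0.003,0.006,0],[1,-0.001,-0.003,0.006,0],[1,-0.001,-0.003,0.006,0]]' | grep wrist
python3 w.py -25,0,110 -31,0,98 -35,0,80
```

```text
wrist_force: [2.0, -1.0, 5.4]
wrist_force: [0.8, 1.4, 3.6]
wrist_force: [0.1, 1.9, 2.9]
t 10.3167 tip case mm [-28.8  -0.7 104.6] toolyaw-case deg 90.3 F [0.1 1.9 2.9] gap -0.0
to -25,0,110 tool shift mm [ 1.  4. -5.]
to -31,0,98 tool shift mm [-1. -6. 12.]
to -35,0,80 tool shift mm [-2. -4. 18.]
```

```bash
python3 -m jog '[[1,0,-0.003,0.006,0],[1,-0.001,-0.003,0.006,0],[1,-0.001,-0.003,0.006,0],[1,-0.001,-0.002,0.005,0],[1,0,0,0.003,0]]' | grep wrist
python3 w.py
python3 -m jog '[[1,0,0,0.002,0],[1,0,0,0.002,0]]' | grep wrist; python3 w.py
python3 -m jog '[[1,0,0,0.001,0],[1,0,0,0,0]]' | grep wrist; python3 w.py
```

```text
wrist_force: [-2.1, -1.3, 2.3]
t 10.7333 tip case mm [-40.6  -1.2  78.3] toolyaw-case deg 90.3 F [-2.1 -1.3  2.3] gap -0.0
wrist_force: [-13.9, -6.9, 38.8]
t 10.9 tip case mm [-40.5  -1.1  77.2] toolyaw-case deg 90.3 F [-13.9  -6.9  38.8] gap -0.0
wrist_force: [-11.8, -6.5, 29.3]
t 11.0667 tip case mm [-40.5  -1.1  77.4] toolyaw-case deg 90.3 F [-11.8  -6.5  29.3] gap -0.0
```

The lid is firmly stopped at 77 mm, which is the shut height. I retreat and check.

```bash
python3 -m jog '[[1,0,0,-0.008,0],[1,0,0,-0.03,0],[1,0,0,-0.04,0],[1,0,0,-0.04,0],[1,0,0,-0.03,0]]' | grep wrist
python3 -m jog '[[1,0,0,0,0],[1,0,0,0,0],[1,0,0,0,0]]' | grep wrist
python3 w.py
python3 - <<'E'
from h import *
S=snap('scene','s6');D=snap('side','d6')
a=cv2.resize(cv2.imread('pics/s6.png')[125:310,195:355],None,fx=2.4,fy=3,interpolation=cv2.INTER_CUBIC)
b=cv2.resize(cv2.imread('pics/d6.png')[110:275,180:380],None,fx=2,fy=3,interpolation=cv2.INTER_CUBIC)
o=np.zeros((560,800,3),np.uint8);o[:a.shape[0],:a.shape[1]]=a;o[:495,395:795]=b;cv2.imwrite('pics/c6.png',o)
E
```

```text
wrist_force: [0.9, 0.0, -0.4]
wrist_force: [-0.7, -0.1, -0.7]
t 11.7333 tip case mm [-37.9 -17.6 220.4] toolyaw-case deg 90.3 F [-0.7 -0.1 -0.7] gap -0.0
```

View pics/c6.png

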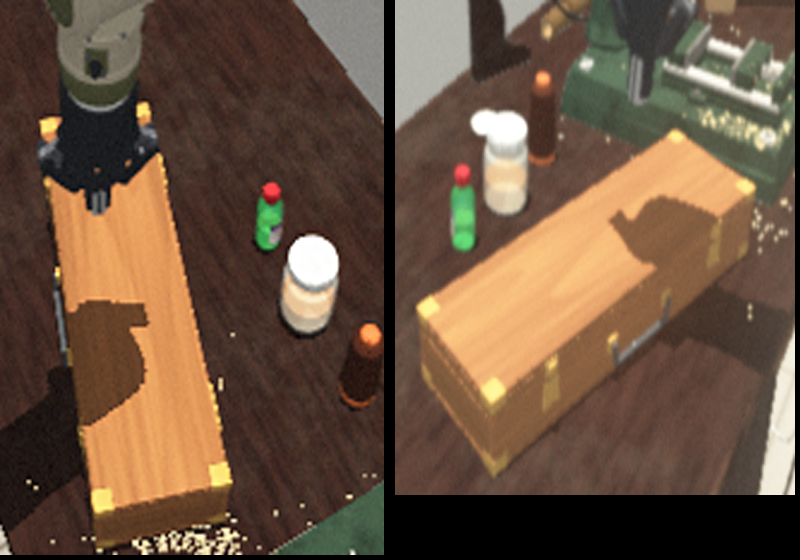

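The lid lies shut and flush along the rim, the bottle, jar and cone stand where they were, and the arm is clear.

```bash
python3 -c "
from workcell import env
print(env.hand_in())"
```

```text
the job is handed in; nothing more can be done
None
```

I folded the flap flat first, then swung the lid over and pressed it shut (77 mm above the bench), and handed the job in at about 12 s with the arm clear; the last pictures show the lid flush and the bottle, jar and cone still standing.

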